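# Blow off and start a wing bolt in a carburettor boss

### The arm

A 6-joint arm with a two-finger parallel gripper is mounted at the origin on the work surface. World frame = base frame: x ahead of the robot, y to its left, z up, the work surface at z = 0. Lengths are in m, angles in rad, forces in N, time in s.
With the tool pointing down it reaches from about 0.275 to 0.75 m from the base axis. Payload 10.2 kg.
Tool frame: the origin (TCP) lies between the finger pads, 19 mm behind the fingertips; this is the grasp point; z points along the fingers, y is the line along which they close (so a half turn about z gives the same grasp; the last joint's range is limited). The gripper opens to 85 mm and grips with 20 to 120 N. Pads are 22 mm wide; open, the fingers measure 114 mm over their backs; the gripper's body (76 mm by 85 mm) begins 54 mm behind the grasp point. The pads swing forward as they close: fully open they stand 13 mm farther back than shut.
Start: joints at [-1.528, 0.313, 1.498, -0, 1.331, -0.223], TCP at [0.138, -0.507, 0.25] pointing down, gripper open.
Joint ranges: [-2.94, 2.94], [-0.97, 2.17], [0.19, 2.56], [-1.23, 4.37], [0.02, 3.11], [-2.88, 2.88]. Speed limits (rad/s): [2.39, 2.39, 3.01, 3.14, 3.14, 3.14].

### API

Orientations are given as [roll, pitch, yaw] about the fixed x, y, z axes, in that order (R = Rz(yaw) Ry(pitch) Rx(roll)).
In Python, from bench import manip gives the robot as it stands.
- The arm moves only by the tool send_rows, never from a script. Its argument "motion" is a list of rows, each an object with "delta_pos": the shift along the tool's x, y, z in m, a list of three; "twist": the turn about the tool's z in rad; "claw": the closure, from 0 (fully open) to 1 (shut). In form: [{"delta_pos": [tx, ty, tz], "twist": twist, "claw": claw}, ...]. A call has 1 to 12 rows; each row is the pose to reach, as a shift and turn from the pose commanded when the call began, along the tool's axes at that moment; what a row does not reach only later rows make up. A row lasts 1/12 s, in which the tool goes at most 41.7 mm and 7.16 degrees, less where a joint would pass 70% of its speed; a pose out of reach is approached as far as the arm can. A call with a gripper value outside its range is refused whole. The fingers move at their own pace and stop on an object; "squeeze" is the grip in N (left out, the last holds). Time passes only in rows, so rows that repeat a pose let the fingers close. It gives the time, the measured TCP pose, the force, the opening and the grip force at its end, in the units of the state.
- manip.sense(): the state, without advancing time (a new reading comes with each control period).
- manip.grab_frame(name): name is "scene" or "side" or "wrist"; returns a dict with "img" (384x512x3 uint8, blue, green, red), "fx", "fy", "cx", "cy" (pixels), "rvec" (rotation vector, rad) and "tvec" (3), from world to camera coordinates, as OpenCV has them; the wrist camera has in their place "tool_from_camera" (4x4, takes a point from camera to tool coordinates, whose origin is the TCP and whose axes are the flange's). Camera axes: x right, y down, z forward; pixel columns grow to the right and rows downward; lengths in m; the calibration is good to about 2 mm. The wrist camera is an equidistant fisheye: a pixel r from the principal point sees the ray r / f radians off the axis. A picture is of the moment at which its call begins: read the wrist's pose just before it. There is no depth.
- manip.close_job(): hands the job in; it is judged then, once.
The state is a dict: "time": time; "joint_positions": joint angles; "qd": joint speeds; "effort": joint torques, N m; "position": TCP position; "eef_rot": TCP orientation; "wrist_force": force on the tool from outside, world axes, zero at the start; "moment": the same for the moment, N m; "opening": finger opening in m; "grip_force": force on a finger pad.
Only numpy, scipy, OpenCV 4.12 (cv2) and the standard library are available. Lean on these libraries where they do the work, as an engineer would, in place of code of your own. Each camera call takes 0.05 s, during which the arm holds its last target. There are 200 camera calls.

### The job

On the bench, blow the wing bolt's threads clean first: squeeze the trigger of the fixed air gun fully in for a moment and let it spring back. Then start the wing bolt in its threaded boss: turn it backward (anticlockwise seen from above) until it drops onto the start of the thread, then forward (clockwise) one full turn. Finish while still holding the bolt's wing between the fingers, so that it stays started, and leave the loose tools and the jar where they are.

Things in the scene. Friction and masses are not known exactly. Their poses are not given: they have to be found in the camera images.
- casting: Fixed black carburettor casting on an aluminium base plate (230 x 150 x 10 mm, along x from 40 mm behind to 190 mm ahead of the origin, along y from -85 to +65 mm). The black body begins 55 mm ahead of the origin along x, 52 mm high, its bore collars 58 mm. Origin: on the bench, under the upright axis of the boss and bolt. Never moves.
- boss_mouth (a point): Centre of the mouth of the threaded boss that the bolt stands in, on the bolt's axis, 60 mm above the bench. The boss is an upright aluminium tube 44 mm across at the casting's robot-side end.
- bolt_wing (a point): Centre of the steel wing bolt's wing, on the bolt's axis, 102 mm above the bench at bolt_depth 0; turns and sinks with the bolt. The wing is an upright bar 50 mm long (point x), 12 mm thick (point y), 30 mm high (15 mm up and down from here). 2 mm below the wing is a collar 19 mm across. Bolt 0.2 kg: ungripped it sinks by its weight, a firm grip can carry it; it lifts only a few mm.
- bolt (a joint): Turn of the bolt, rad, grows forward (clockwise from above); stays where left (0.04 N m). At first the bolt only rests on the lead-in. Turned back, less than half a turn, it climbs up to 2 mm, then drops 6 mm off the lead-in's end onto the thread start: find this by feel, the zero is no guide. It meets a stop about 1/5 turn back of the drop. Turned forward without having dropped it jams.
- bolt_depth (a joint): How far the bolt has sunk, m, grows downward: 0 to 0.0025 while it rests on the lead-in, 0.0045 to 0.006 after the drop, then 0.006 deeper with each turn forward.
- gun: Fixed bench air gun on a dark steel foot 70 x 90 mm. Level aluminium barrel 30 mm across, 68 mm above the bench, thin nozzle along the body's -y towards the bolt (tip at y -97 mm). A black grip, 24 mm (x) by 28 mm (y), stands up from it to 163 mm above the bench, back face at y +26 mm, front at y -2 mm; the trigger stands before it. Origin: on the bench under the gun.
- gun_squeeze (a point): Fixed point in the gun's grip at x 0, y +4 mm, 132 mm above the bench, axes as the gun's: a place for the TCP to squeeze from above, fingers closing along y, one behind the grip and one before the trigger (53 mm over both when released, 44 mm at the fingertips when fully in).
- trigger (a joint): Sprung trigger, rad: 0 released, 0.30 fully in at its stop. Steel bar 16 mm wide, 6 mm thick, hinged at the gun's y -14 mm, 84 mm above the bench, upper end at 152 mm, front face at y -27 mm when released; its upper end swings to +y. Fully in takes 0.3 N m, about 10 N at 30 mm above the hinge; springs back by itself.
- screwdriver: Loose screwdriver with red handle, 190 mm, lying on the bench. Leave it alone.
- spanner: Loose steel spanner, 170 mm, lying on the bench. Leave it alone.
- jar: Small glass jar with steel lid, 52 mm across, 60 mm high, on the bench. Leave it alone.

How it is judged:
On the way, in this order (a step that is already met when the one before it is completed fails the run):
1. the air gun's trigger is squeezed fully in (value of joint trigger above 0.24 rad), for 0.2 s.
2. the trigger is let spring back (value of joint trigger below 0.05 rad), for 0.2 s.
3. the bolt, turned backward, has dropped onto the start of the thread (value of joint bolt below 0.2 rad and value of joint bolt_depth above 0.004 m), for 0.1 s.
At the end, for the whole second after the job is handed in: The bolt is started in the thread, one turn forward of the drop (about 3/4 to 1 1/6 turn past the place where it dropped, sunk 9.5 to 13.8 mm), and at rest; the fingers are still round its wing (TCP within 30 mm of the wing's centre, contact force over 3 N); the trigger is released (value of joint bolt between 4.6 and 7.3 rad and value of joint bolt_depth between 0.0095 and 0.0138 m and contact force between the fingers and bolt above 3 N and distance between the grasp point and bolt_wing below 0.03 m and velocity of joint bolt between -0.1 and 0.1 rad/s and value of joint trigger below 0.05 rad); the arm keeps its last pose, push and grip.
It fails at once if the screwdriver is displaced by more than 30 mm (distance of screwdriver from where it was at the start of the episode above 0.03 m).
It fails at once if the spanner is displaced by more than 30 mm (distance of spanner from where it was at the start of the episode above 0.03 m).
It fails at once if the jar is displaced by more than 30 mm (distance of jar from where it was at the start of the episode above 0.03 m).
It also fails if it takes over 72 s, if anything falls off the work surface, if the arm or the gripper's body presses on something with over 40 N, if the wrist force passes 120 N, or if a joint passes its speed limit or range.

## Working session

There is one attempt and no reset: what is moved stays moved. The work goes in short steps, Python scripts to look and compute and a tool call to move; the robot and the scene stay as the last step left them, time stands still between calls to the robot, and variables do not carry over. Pictures are saved under pics/ and viewed, at most 10 in all, crops included, and the job is handed in when it is done.

Besides the shell and the picture viewer there is one more tool, called after "Emit:" by a JSON object that holds its "op" and its "data". send_rows: Moves the arm, as the interface text tells. Its arguments: {"type":"object","properties":{"motion":{"type":"array","items":{"type":"object","properties":{"delta_pos":{"type":"array","items":{"type":"number"}},"twist":{"type":"number"},"claw":{"type":"number"}}}},"squeeze":{"type":"number"}},"required":["motion"]}

```bash
mkdir -p pics; ls
cat > h.py <<'E'
import numpy as np, cv2
from bench import manip
def ray(f,u,v):
    R=cv2.Rodrigues(np.array(f["rvec"],float))[0]; t=np.array(f["tvec"],float).ravel()
    d=R.T@np.array([(u-f["cx"])/f["fx"],(v-f["cy"])/f["fy"],1.]); return -R.T@t,d
def onz(f,u,v,z):
    o,d=ray(f,u,v); return o+d*(z-o[2])/d[2]
def proj(f,p):
    R=cv2.Rodrigues(np.array(f["rvec"],float))[0]; t=np.array(f["tvec"],float).ravel()
    c=R@np.array(p,float)+t; return f["fx"]*c[0]/c[2]+f["cx"],f["fy"]*c[1]/c[2]+f["cy"]
E
python3 - <<'E'
from h import *
import pickle
print(manip.sense())
fs={}
for n in("scene","side"):
    f=manip.grab_frame(n); fs[n]=f
    print(n,{k:np.round(v,4) for k,v in f.items() if k!="img"})
    cv2.imwrite(f"pics/{n}0.png",cv2.resize(f["img"],(800,600),interpolation=cv2.INTER_CUBIC))
pickle.dump(fs,open("f0.pkl","wb"))
E
```

```text
pics
{'time': 0.0, 'joint_positions': array([-1.52838662e+00,  3.13464695e-01,  1.49843280e+00,  8.92235989e-06,
        1.33101423e+00, -2.23373256e-01]), 'qd': array([ 1.67118326e-03,  8.92220647e-04, -7.28958643e-04,  1.88527393e-03,
        7.38373784e-05,  9.96458819e-04]), 'effort': array([-5.68370558e-05, -4.12265646e+01, -2.59738773e+01, -2.24227683e-04,
        4.15655828e-03, -1.57890111e-05]), 'position': array([ 0.1378927 , -0.50632499,  0.24942916]), 'eef_rot': array([-3.14030827e+00, -3.00650990e-04,  2.65780643e-01]), 'wrist_force': array([-0.01936637,  0.1091835 ,  0.06099475]), 'moment': array([-0.06664935,  0.02295771, -0.00142001]), 'grip_force': 0.0, 'opening': 0.08538577023607585}
scene {'fx': np.float64(440.6007), 'fy': np.float64(440.6007), 'cx': np.float64(256.2996), 'cy': np.float64(194.2872), 'rvec': array([ 2.1269,  1.4138, -0.4569]), 'tvec': array([-0.1936, -0.3363,  1.485 ])}
side {'fx': np.float64(439.8693), 'fy': np.float64(439.8693), 'cx': np.float64(247.9986), 'cy': np.float64(191.8775), 'rvec': array([ 0.9941, -2.3056,  1.1718]), 'tvec': array([0.3426, 0.3069, 0.9992])}
```

View pics/scene0.png

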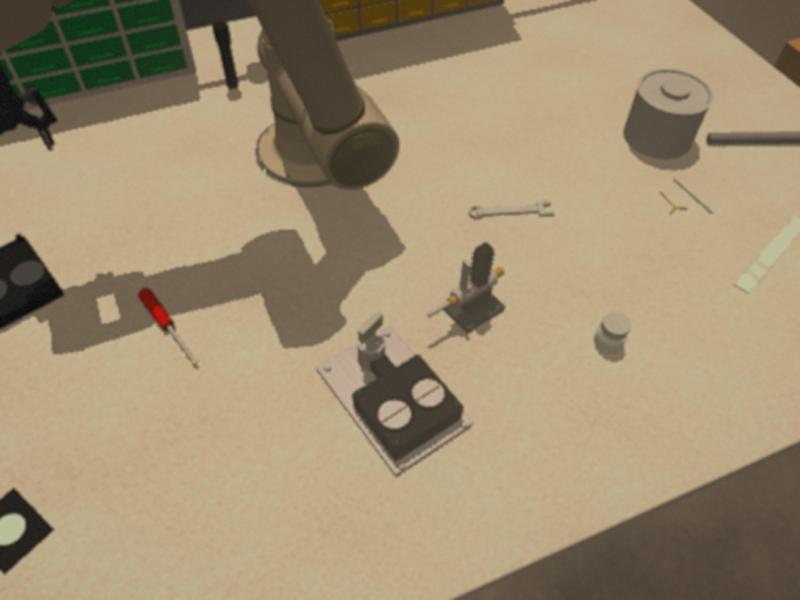

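View pics/side0.png

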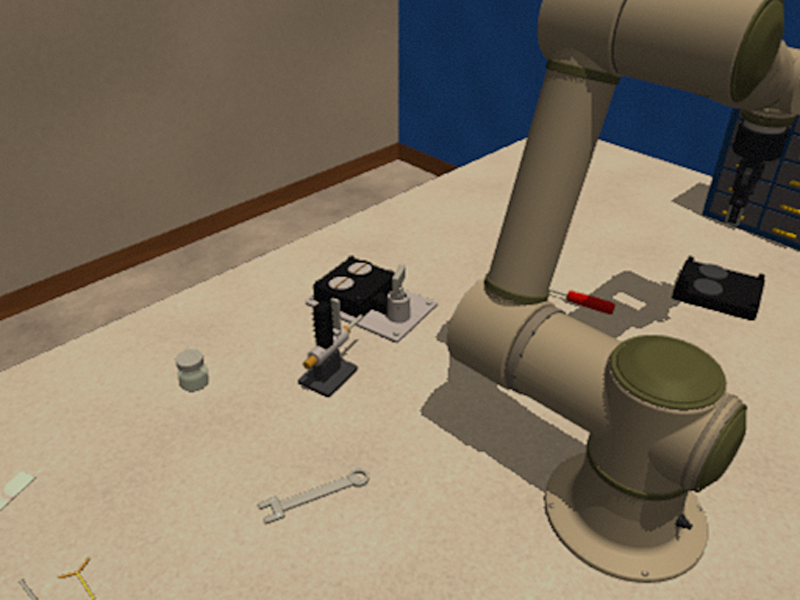

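The scene view shows the boss and wing bolt at (372,340), the plate corners at (320,370) and (398,470), and the gun at (475,295). The side view shows the gun at (327,345) and the bolt at (400,290). I'll zoom in on both.

Run:
```python
from h import *
import pickle
fs=pickle.load(open("f0.pkl","rb"))
a=fs["scene"]["img"][145:310,200:333]; b=fs["side"]["img"][155:260,185:285]
a=cv2.resize(a,None,fx=3.6,fy=3.6,interpolation=cv2.INTER_CUBIC)[:594,:400]
b=cv2.resize(b,None,fx=4,fy=4,interpolation=cv2.INTER_CUBIC)
c=np.zeros((600,800,3),np.uint8); c[:a.shape[0],:a.shape[1]]=a; c[:b.shape[0],400:400+b.shape[1]]=b
cv2.imwrite("pics/c0.png",np.clip(c*1.5,0,255).astype(np.uint8))
S,D=fs["scene"],fs["side"]; k=.64
for n,u,v,z in [("plateL",319,370,.01),("plateBot",398,470,.01),("plateR",469,424,.01),("bolt",372,322,.102),("griptop",483,245,.163)]:
    print(n,onz(S,u*k,v*k,z))
for n,u,v,z in [("bolt",400,280,.102),("griptop",323,303,.163)]: print(n,onz(D,u*k,v*k,z))
```

```text
plateL [ 0.54437837 -0.16769487  0.01      ]
plateBot [ 0.75570043 -0.11569738  0.01      ]
plateR [0.72817254 0.01692244 0.01      ]
bolt [ 0.54912656 -0.07391585  0.102     ]
griptop [0.51693386 0.13116236 0.163     ]
bolt [ 0.54609112 -0.07552621  0.102     ]
griptop [0.52150073 0.12641254 0.163     ]
```

View pics/c0.png

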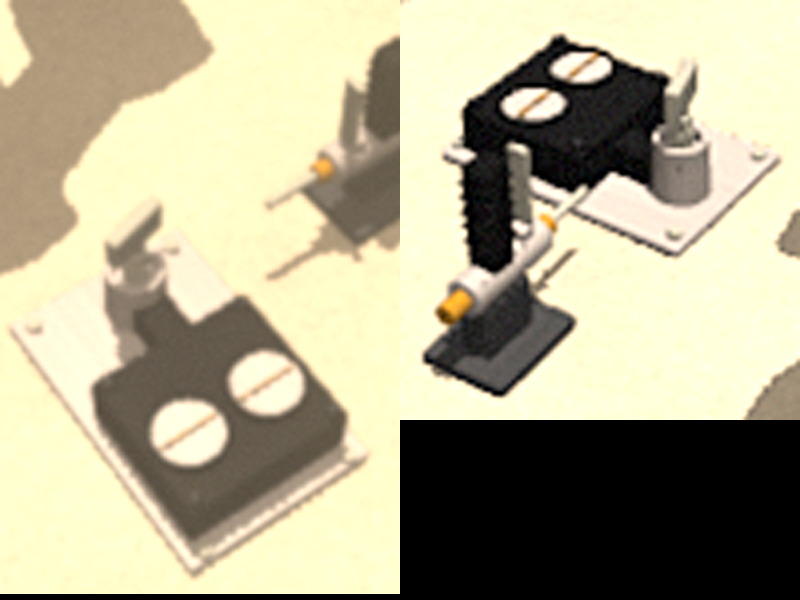

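Emit:
{"op": "send_rows", "data": {"motion": [{"delta_pos": [0.242, -0.203, -0.04], "twist": 0, "claw": 0}, {"delta_pos": [0.242, -0.203, -0.04], "twist": 0, "claw": 0}, {"delta_pos": [0.242, -0.203, -0.04], "twist": 0, "claw": 0}, {"delta_pos": [0.242, -0.203, -0.04], "twist": 0, "claw": 0}, {"delta_pos": [0.242, -0.203, -0.04], "twist": 0, "claw": 0}, {"delta_pos": [0.242, -0.203, -0.04], "twist": 0, "claw": 0}, {"delta_pos": [0.242, -0.203, -0.04], "twist": 0, "claw": 0}, {"delta_pos": [0.484, -0.407, -0.05], "twist": 0, "claw": 0}, {"delta_pos": [0.484, -0.407, -0.05], "twist": 0, "claw": 0}, {"delta_pos": [0.484, -0.407, -0.05], "twist": 0, "claw": 0}, {"delta_pos": [0.484, -0.407, -0.05], "twist": 0, "claw": 0}, {"delta_pos": [0.484, -0.407, -0.05], "twist": 0, "claw": 0}]}}

```text
time: 1.1
position: [0.4219, -0.0955, 0.2948]
eef_rot: [3.142, -0.0, 0.266]
wrist_force: [0.9, -1.2, 0.3]
opening: 0.0856
grip_force: 0.0
```

Emit:
{"op": "send_rows", "data": {"motion": [{"delta_pos": [0.1, -0.1, 0], "twist": 0, "claw": 0}, {"delta_pos": [0.1, -0.1, 0], "twist": 0, "claw": 0}, {"delta_pos": [0.1, -0.1, 0], "twist": 0, "claw": 0}, {"delta_pos": [0.1, -0.1, 0], "twist": 0, "claw": 0}, {"delta_pos": [0.1, -0.1, 0], "twist": 0, "claw": 0}, {"delta_pos": [0.1, -0.1, 0], "twist": 0, "claw": 0}]}}

```text
time: 1.6
position: [0.4915, 0.0256, 0.2942]
eef_rot: [-3.141, 0.001, 0.268]
wrist_force: [-0.3, -0.8, -0.9]
opening: 0.0853
grip_force: 0.0
```

```bash
cat >> h.py <<'E'
from scipy.spatial.transform import Rotation as Ro
def wgrab():
    s=manip.sense(); f=manip.grab_frame("wrist"); f["T"]=np.eye(4)
    f["T"][:3,:3]=Ro.from_euler("xyz",s["eef_rot"]).as_matrix(); f["T"][:3,3]=s["position"]
    f["T"]=f["T"]@np.array(f["tool_from_camera"]); return f
def wz(f,u,v,z):
    a=np.array([(u-f["cx"])/f["fx"],(v-f["cy"])/f["fy"]]); r=np.hypot(*a)
    d=f["T"][:3,:3]@np.r_[np.sin(r)*a/r,np.cos(r)]; o=f["T"][:3,3]; return o+d*(z-o[2])/d[2]
def wproj(f,p):
    c=np.linalg.inv(f["T"])@np.r_[p,1]; q=np.hypot(c[0],c[1]); th=np.arctan2(q,c[2])
    return f["fx"]*th*c[0]/q+f["cx"],f["fy"]*th*c[1]/q+f["cy"]
E
python3 - <<'E'
from h import *
import pickle
f=wgrab(); pickle.dump(f,open("w1.pkl","wb")); print(f["T"],f["fx"],f["cx"],f["cy"])
cv2.imwrite("pics/w1.png",cv2.resize(f["img"],(800,600),interpolation=cv2.INTER_CUBIC))
E
```

```text
[[ 2.64004297e-01 -9.18304192e-01 -2.94990073e-01  5.66716779e-01]
 [-9.64521207e-01 -2.51593850e-01 -7.99961008e-02  4.54795940e-02]
 [-7.56933422e-04  3.05643495e-01 -9.52145725e-01  4.17606940e-01]
 [ 0.00000000e+00  0.00000000e+00  0.00000000e+00  1.00000000e+00]] 297.3186396354542 253.15156777964575 190.53761404724773
```

View pics/w1.png

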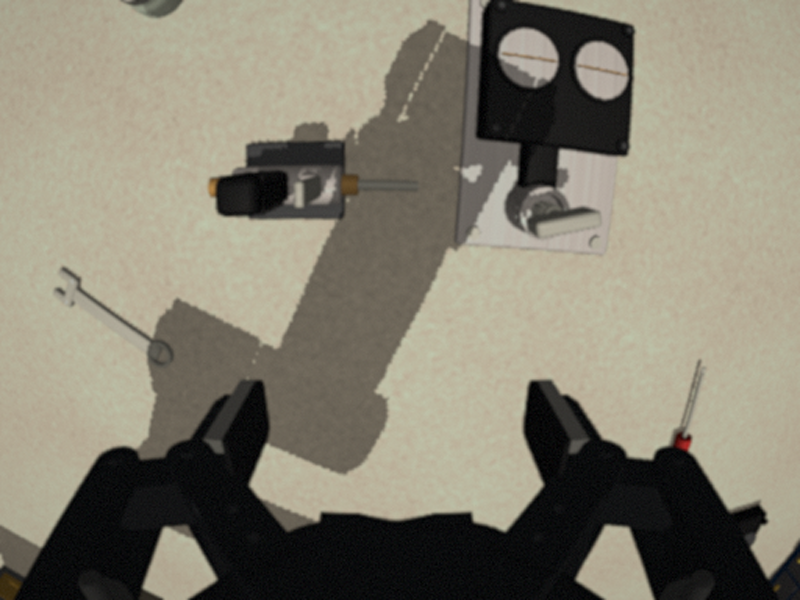

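The wrist view shows the gun grip top at (238,195), the nozzle from (350,184) to (417,186), the boss mouth at (541,208) and the wing bar from (533,224) to (602,217). I'll compute poses.

Run:
```python
from h import *
import pickle
f=pickle.load(open("w1.pkl","rb")); k=.64
g=lambda n,u,v,z:print(n,np.round(wz(f,u*k,v*k,z),4)[:2])
g("tip",417,186,.068);g("noz0",358,184.5,.068)
g("grip top ",238,195,.163);g("plate c1",458,244,.01);g("plate c2",606,254,.01);g("plateTL",470,0,.01);g("mouth",541,208,.06);g("wingA",533,224,.117);g("wingB",602,217,.117)
for z in(0.006,.01):
  for c in((248,142),(345,142),(345,217),(248,217)): g("foot%g"%z,*c,z)
a=f["img"][85:160,120:290]; b=f["img"][95:175,290:410]
c=np.zeros((600,800,3),np.uint8)
a=cv2.resize(a,None,fx=4,fy=4,interpolation=cv2.INTER_CUBIC);b=cv2.resize(b,None,fx=3.7,fy=3.7,interpolation=cv2.INTER_CUBIC)
c[:300,:680]=a; c[300:596,:b.shape[1]]=b
cv2.imwrite("pics/w1c.png",np.clip(c*1.6,0,255).astype(np.uint8))
```

```text
tip [0.5472 0.0238]
noz0 [0.5368 0.0667]
grip top  [0.5232 0.1264]
plate c1 [ 0.5041 -0.0295]
plate c2 [ 0.5365 -0.1723]
plateTL [0.7208 0.0206]
mouth [ 0.5588 -0.0763]
wingA [ 0.548 -0.055]
wingB [ 0.5682 -0.1025]
foot0.006 [0.5459 0.1776]
foot0.006 [0.5653 0.0912]
foot0.006 [0.5003 0.0744]
foot0.006 [0.4785 0.1624]
foot0.01 [0.5461 0.1763]
foot0.01 [0.5653 0.0907]
foot0.01 [0.501  0.0742]
foot0.01 [0.4794 0.1613]
```

View pics/w1c.png

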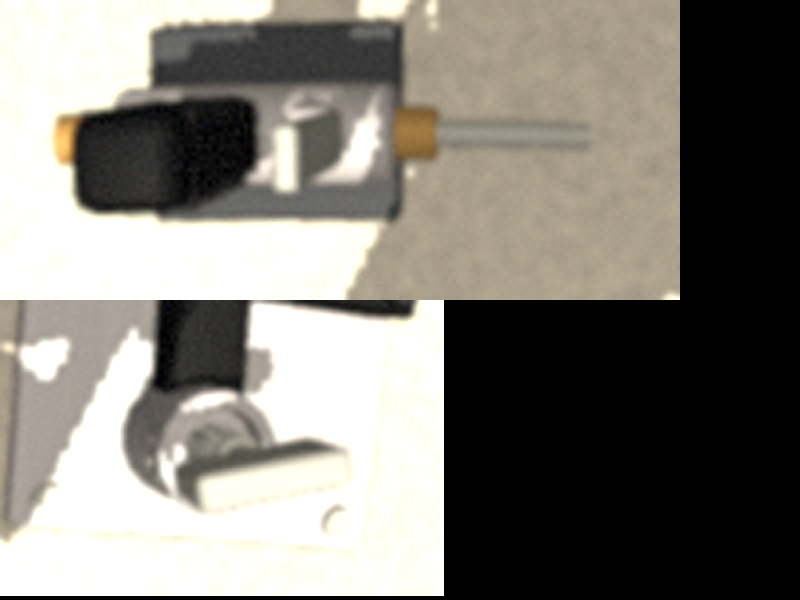

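Emit:
{"op": "send_rows", "data": {"motion": [{"delta_pos": [0.0285, -0.0415, 0], "twist": 0.036, "claw": 0}, {"delta_pos": [0.057, -0.083, 0], "twist": 0.036, "claw": 0}, {"delta_pos": [0.057, -0.083, 0], "twist": 0.036, "claw": 0}, {"delta_pos": [0.057, -0.083, 0.03], "twist": 0.036, "claw": 0}, {"delta_pos": [0.057, -0.083, 0.06], "twist": 0.036, "claw": 0}, {"delta_pos": [0.057, -0.083, 0.06], "twist": 0.036, "claw": 0}, {"delta_pos": [0.057, -0.083, 0.06], "twist": 0.036, "claw": 0}]}}

```text
time: 2.23
position: [0.5244, 0.119, 0.2347]
eef_rot: [-3.141, 0.002, 0.228]
wrist_force: [0.7, -0.4, 0.8]
opening: 0.0855
grip_force: 0.0
```

Run:
```python
from h import *
import pickle
f=pickle.load(open("w1.pkl","rb"))
t=wz(f,120+285/4,85+155/4,.152)
for z in (.163,):
  for c in((78,115),(180,110),(185,208),(80,208)): print("grip",wz(f,120+c[0]/4,85+c[1]/4,z))
for c in((275,120),(298,120),(298,190),(275,190)): print("trig",wz(f,120+c[0]/4,85+c[1]/4,.152))
# wing top face corners (crop scale 3.7, offset 290,95)
for c in((195,478),(342,447),(352,478),(205,508)): print("wing",wz(f,290+c[0]/3.7,95+(c[1]-300)/3.7,.117))
S=manip.sense();print(S["position"],S["eef_rot"],S["joint_positions"])
w=wgrab();cv2.imwrite("pics/w2.png",cv2.resize(w["img"],(800,600)))
pickle.dump(w,open("w2.pkl","wb"))
```

```text
grip [0.53033314 0.1405818  0.163     ]
grip [0.53646677 0.11711094 0.163     ]
grip [0.51546322 0.11125254 0.163     ]
grip [0.50977181 0.13584556 0.163     ]
trig [0.5379044  0.09781107 0.152     ]
trig [0.53912729 0.09264579 0.152     ]
trig [0.52360964 0.08892271 0.152     ]
trig [0.52233375 0.09412733 0.152     ]
wing [ 0.54879548 -0.05657015  0.117     ]
wing [ 0.57138734 -0.09754897  0.117     ]
wing [ 0.56377626 -0.10392689  0.117     ]
wing [ 0.54146183 -0.06230894  0.117     ]
[0.52435378 0.11902016 0.23466022] [-3.14123257e+00  2.19033019e-03  2.28173500e-01] [ 5.24458570e-03  3.53853320e-01  1.48194441e+00 -1.37813105e-04
  1.30801066e+00  1.34790375e+00]
```

View pics/w2.png

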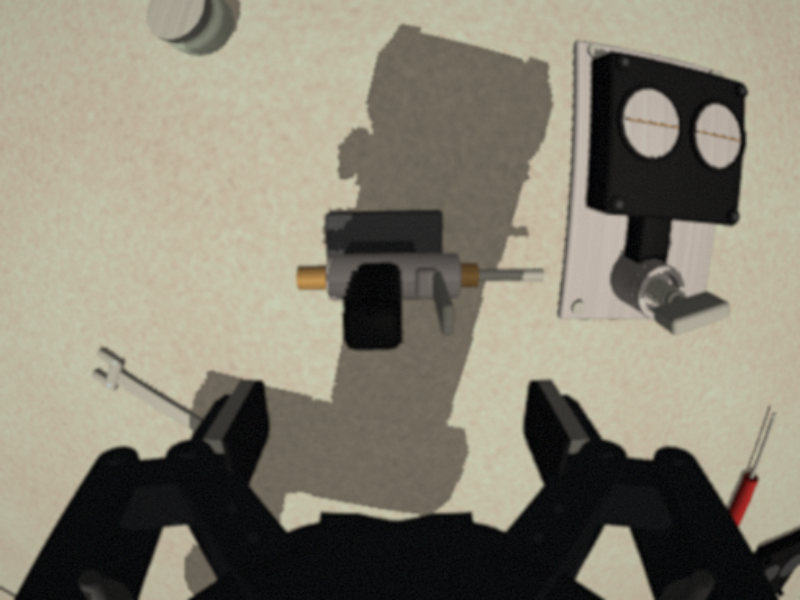

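Grip top at (372,310) and trigger at (445,315) lie along the closing line, so I'm aligned. Descending and squeezing.

Emit:
{"op": "send_rows", "data": {"motion": [{"delta_pos": [0, -0.002, 0.03], "twist": 0, "claw": 0}, {"delta_pos": [0, -0.002, 0.06], "twist": 0, "claw": 0}, {"delta_pos": [0, -0.002, 0.09], "twist": 0, "claw": 0}, {"delta_pos": [0, -0.002, 0.103], "twist": 0, "claw": 0}, {"delta_pos": [0, -0.002, 0.103], "twist": 0, "claw": 0}, {"delta_pos": [0, -0.002, 0.103], "twist": 0, "claw": 0.3}, {"delta_pos": [0, -0.002, 0.103], "twist": 0, "claw": 0.5}, {"delta_pos": [0, -0.002, 0.103], "twist": 0, "claw": 0.7}, {"delta_pos": [0, -0.002, 0.103], "twist": 0, "claw": 0.7}, {"delta_pos": [0, -0.002, 0.103], "twist": 0, "claw": 0.7}, {"delta_pos": [0, -0.002, 0.103], "twist": 0, "claw": 0.7}, {"delta_pos": [0, -0.002, 0.103], "twist": 0, "claw": 0.7}], "squeeze": 30}}

```text
time: 3.28
position: [0.5253, 0.1236, 0.135]
eef_rot: [-3.141, -0.006, 0.231]
wrist_force: [-4.1, 9.8, 14.5]
opening: 0.0416
grip_force: 30.8
```

Emit:
{"op": "send_rows", "data": {"motion": [{"delta_pos": [0, 0, 0], "twist": 0, "claw": 0.7}, {"delta_pos": [0, 0, 0], "twist": 0, "claw": 0.7}, {"delta_pos": [0, 0, 0], "twist": 0, "claw": 0.7}, {"delta_pos": [0, 0, 0], "twist": 0, "claw": 0.7}], "squeeze": 40}}

```text
time: 3.62
position: [0.5253, 0.1237, 0.1351]
eef_rot: [-3.141, -0.006, 0.231]
wrist_force: [-4.0, 11.0, 14.0]
opening: 0.0415
grip_force: 39.2
```

Run:
```python
from h import *
w=wgrab(); w2=manip.grab_frame("side")
a=cv2.resize(w["img"],(400,300)); b=cv2.resize(w2["img"][155:260,170:300],(800-400,323),interpolation=cv2.INTER_CUBIC)
c=np.zeros((323,800,3),np.uint8); c[:300,:400]=a; c[:,400:]=b
cv2.imwrite("pics/sq.png",c); print(manip.sense()["opening"],manip.sense()["position"])
```

```text
0.04125269217158441 [0.52532559 0.12373454 0.13506729]
```

View pics/sq.png

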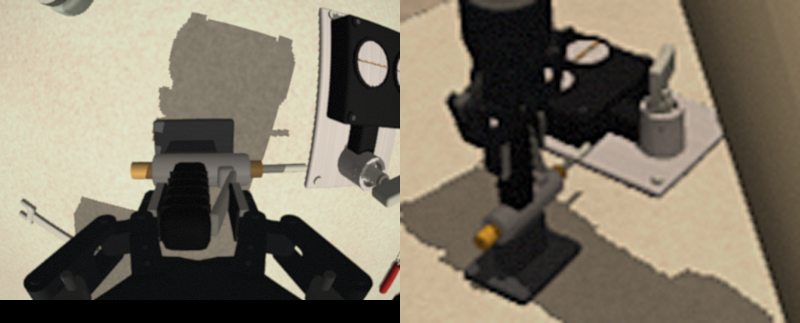

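The trigger is bent in against the grip: wrist view trigger at (225,200), opening unchanged from 30 to 40 N, so it is on its stop. Releasing.

Emit:
{"op": "send_rows", "data": {"motion": [{"delta_pos": [0, 0, 0], "twist": 0, "claw": 0.3}, {"delta_pos": [0, 0, 0], "twist": 0, "claw": 0}, {"delta_pos": [0, 0, 0], "twist": 0, "claw": 0}, {"delta_pos": [0, 0, 0], "twist": 0, "claw": 0}, {"delta_pos": [0, 0, 0], "twist": 0, "claw": 0}, {"delta_pos": [0, 0, 0], "twist": 0, "claw": 0}, {"delta_pos": [0, 0, -0.03], "twist": 0, "claw": 0}, {"delta_pos": [0, 0, -0.06], "twist": 0, "claw": 0}, {"delta_pos": [0, 0, -0.09], "twist": 0, "claw": 0}, {"delta_pos": [0, 0, -0.1], "twist": 0, "claw": 0}, {"delta_pos": [0, 0, -0.1], "twist": 0, "claw": 0}], "squeeze": 30}}

```text
time: 4.63
position: [0.5252, 0.1222, 0.2342]
eef_rot: [3.141, -0.005, 0.23]
wrist_force: [0.1, -0.1, -0.1]
opening: 0.0855
grip_force: 0.0
```

Emit:
{"op": "send_rows", "data": {"motion": [{"delta_pos": [-0.002, 0.03, 0], "twist": 0.12, "claw": 0}, {"delta_pos": [-0.005, 0.065, 0], "twist": 0.24, "claw": 0}, {"delta_pos": [-0.007, 0.1, 0], "twist": 0.36, "claw": 0}, {"delta_pos": [-0.01, 0.135, 0], "twist": 0.48, "claw": 0}, {"delta_pos": [-0.012, 0.17, 0], "twist": 0.6, "claw": 0}, {"delta_pos": [-0.015, 0.203, 0], "twist": 0.72, "claw": 0}, {"delta_pos": [-0.015, 0.203, 0], "twist": 0.84, "claw": 0}, {"delta_pos": [-0.015, 0.203, 0], "twist": 0.96, "claw": 0}, {"delta_pos": [-0.015, 0.203, 0], "twist": 1.08, "claw": 0}, {"delta_pos": [-0.015, 0.203, 0], "twist": 1.2, "claw": 0}, {"delta_pos": [-0.015, 0.203, 0], "twist": 1.305, "claw": 0}, {"delta_pos": [-0.015, 0.203, 0], "twist": 1.305, "claw": 0}]}}

```text
time: 5.63
position: [0.5554, -0.0788, 0.2299]
eef_rot: [3.14, 0.002, -1.079]
wrist_force: [-0.1, -0.1, -0.8]
opening: 0.0855
grip_force: 0.0
```

Run:
```python
from h import *
import pickle
w=wgrab();S=manip.sense();print(S["position"],S["eef_rot"],S["joint_positions"])
pickle.dump(w,open("w3.pkl","wb"));print([np.array(wproj(w,p))/.64 for p in([.5566,-.080,.117],[.5566,-.08,.06])])
a=cv2.resize(w["img"],(800,600),interpolation=cv2.INTER_CUBIC);cv2.imwrite("pics/w3.png",a)
```

```text
[ 0.55548565 -0.0788554   0.23014515] [ 3.13995940e+00  1.97650802e-03 -1.07333278e+00] [-3.49853773e-01  4.08655346e-01  1.41529644e+00  8.70200562e-05
  1.32020348e+00  2.29425203e+00]
[array([393.46474212, 299.61205677]), array([393.76344325, 272.36706193])]
```

View pics/w3.png

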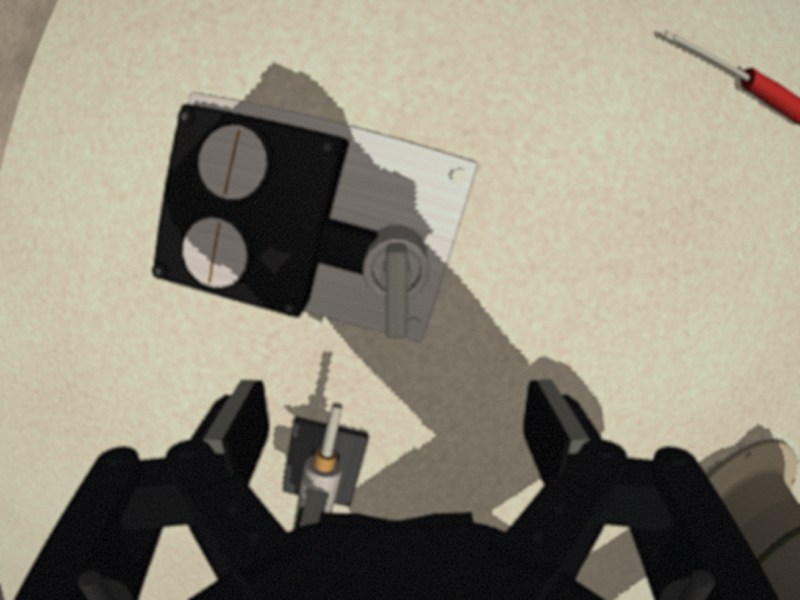

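The wing bar at (386–407, 245–336) stands vertical in the view, parallel to the pads; measuring its small offset.

Run:
```python
from h import *
import pickle
w=pickle.load(open("w3.pkl","rb"))
g=cv2.cvtColor(w["img"],cv2.COLOR_BGR2GRAY).astype(int)
for v in (165,180,195,210): print(v,g[v,240:270])
print("col",g[145:222,253])
T=np.linalg.inv(np.block([[Ro.from_euler("xyz",[3.14,.002,-1.0733]).as_matrix(),np.array([[.55549],[-.07886],[.23015]])],[np.zeros((1,3)),np.ones((1,1))]]))
for u,v,z in((397,245,.117),(396.5,336,.117),(386,300,.117),(407,300,.117),(395,262,.06)):
  p=wz(w,u*.64,v*.64,z); print(p,T@np.r_[p,1])
```

```text
165 [100 106 108 111 109 108  95  85  87  95  99 101 100 102 102 106 103 104
 100  93  91  95 103 109 106 104  99  98  99 104]
180 [ 78  76  88  95 100 103  95  85  88  93 101 100 100 101 102 104 105 103
  99  93  91  96  99  97  90  79  72  82  96 104]
195 [104 104 105 103 106 100  95  84  91  96  98  99 101 102 101 102 103 101
  99  93  91  97 102 106 104 105 104 105 105 105]
210 [105 105 105 105 107 104  98  87  90  96  99  98 100  99 101 102 101 101
  97  89  93 101 104 102 102 103 101 103 103 103]
col [ 71  72  73  72  73  73  73  85 108 112  92  75  69  70  70  74  84  94
  99 101 102 101 100 102 101 100 101 101 100 101 101 101 101 100 101 101
 100 101  99 101 100 100 102 100 101 101 100 101  99 102 102 101 101 102
 100  99 102  98 101 100 101 101  99 100 101  99  99  99 100  98  94  98
 107 112 108 112 113]
[ 0.5689877  -0.10710031  0.117     ] [0.03148473 0.00143541 0.11308969 1.        ]
[ 0.54521165 -0.06219316  0.117     ] [-1.93252542e-02  8.98274862e-04  1.13190451e-01  1.00000000e+00]
[ 0.56002008 -0.07792287  0.117     ] [ 0.00156464 -0.00460837  0.1131399   1.        ]
[ 0.55010884 -0.0832236   0.117     ] [0.00149291 0.00663107 0.11315794 1.        ]
[ 0.55917042 -0.08651693  0.06      ] [8.82544012e-03 1.48846626e-04 1.70133142e-01 1.00000000e+00]
```

Emit:
{"op": "send_rows", "data": {"motion": [{"delta_pos": [0.003, 0.001, 0.03], "twist": 0, "claw": 0}, {"delta_pos": [0.003, 0.001, 0.06], "twist": 0, "claw": 0}, {"delta_pos": [0.003, 0.001, 0.09], "twist": 0, "claw": 0.2}, {"delta_pos": [0.003, 0.001, 0.122], "twist": 0, "claw": 0.3}, {"delta_pos": [0.003, 0.001, 0.122], "twist": 0, "claw": 0.5}, {"delta_pos": [0.003, 0.001, 0.122], "twist": 0, "claw": 0.5}, {"delta_pos": [0.003, 0.001, 0.122], "twist": 0, "claw": 0.5}]}}

```text
time: 6.27
position: [0.5572, -0.0823, 0.1113]
eef_rot: [-3.14, -0.001, -1.074]
wrist_force: [-0.5, -0.1, 0.6]
opening: 0.0428
grip_force: 0.0
```

Emit:
{"op": "send_rows", "data": {"motion": [{"delta_pos": [0, 0, 0.003], "twist": 0, "claw": 0.6}, {"delta_pos": [0, 0, 0.003], "twist": 0, "claw": 0.7}, {"delta_pos": [0, 0, 0.003], "twist": 0, "claw": 0.8}, {"delta_pos": [0, 0, 0.003], "twist": 0, "claw": 0.9}, {"delta_pos": [0, 0, 0.003], "twist": 0, "claw": 1}, {"delta_pos": [0, 0, 0.003], "twist": 0, "claw": 1}, {"delta_pos": [0, 0, 0.003], "twist": 0, "claw": 1}, {"delta_pos": [0, 0, 0.003], "twist": 0, "claw": 1}], "squeeze": 30}}

```text
time: 6.93
position: [0.5568, -0.0822, 0.1075]
eef_rot: [-3.141, -0.001, -1.075]
wrist_force: [0.1, 0.2, 6.2]
opening: 0.0116
grip_force: 33.7
```

Emit:
{"op": "send_rows", "data": {"motion": [{"delta_pos": [0, 0, 0.001], "twist": -0.08, "claw": 1}, {"delta_pos": [0, 0, 0.001], "twist": -0.16, "claw": 1}, {"delta_pos": [0, 0, 0.001], "twist": -0.24, "claw": 1}, {"delta_pos": [0, 0, 0.001], "twist": -0.32, "claw": 1}, {"delta_pos": [0, 0, 0.001], "twist": -0.4, "claw": 1}, {"delta_pos": [0, 0, 0.001], "twist": -0.4, "claw": 1}]}}

```text
time: 7.43
position: [0.5573, -0.0818, 0.1077]
eef_rot: [-3.14, -0.002, -0.671]
wrist_force: [-2.9, 4.0, 15.8]
opening: 0.0117
grip_force: 35.2
```

```bash
python3 -c "
from h import *
S=manip.sense();print(S['position'],S['eef_rot'],S['wrist_force'],S['moment'],S['joint_positions'][5])"
```

```text
[ 0.55728317 -0.08180042  0.10772226] [-3.13990189e+00 -2.36278698e-03 -6.70721749e-01] [-2.8949964   4.00833672 15.79618771] [0.60316592 0.47332453 0.08537544] 1.8869168802751208
```

Emit:
{"op": "send_rows", "data": {"motion": [{"delta_pos": [0, 0, 0], "twist": -0.08, "claw": 1}, {"delta_pos": [0, 0, 0], "twist": -0.16, "claw": 1}, {"delta_pos": [0, 0, 0], "twist": -0.24, "claw": 1}, {"delta_pos": [0, 0, 0], "twist": -0.32, "claw": 1}, {"delta_pos": [0, 0, 0], "twist": -0.4, "claw": 1}, {"delta_pos": [0, 0, 0], "twist": -0.4, "claw": 1}]}}

```text
time: 7.93
position: [0.5575, -0.0813, 0.1081]
eef_rot: [-3.14, -0.003, -0.271]
wrist_force: [-1.7, 7.6, 18.6]
opening: 0.0112
grip_force: 35.5
```

Emit:
{"op": "send_rows", "data": {"motion": [{"delta_pos": [0, -0.001, 0], "twist": -0.08, "claw": 1}, {"delta_pos": [0, -0.001, 0], "twist": -0.16, "claw": 1}, {"delta_pos": [0, -0.001, 0], "twist": -0.24, "claw": 1}, {"delta_pos": [0, -0.001, 0], "twist": -0.32, "claw": 1}, {"delta_pos": [0, -0.001, 0], "twist": -0.4, "claw": 1}, {"delta_pos": [0, -0.001, 0], "twist": -0.4, "claw": 1}]}}

```text
time: 8.43
position: [0.5576, -0.0806, 0.1081]
eef_rot: [3.141, -0.003, 0.129]
wrist_force: [-4.3, 5.5, 19.1]
opening: 0.0115
grip_force: 35.8
```

Emit:
{"op": "send_rows", "data": {"motion": [{"delta_pos": [0, -0.001, 0], "twist": -0.08, "claw": 1}, {"delta_pos": [0, -0.001, 0], "twist": -0.16, "claw": 1}, {"delta_pos": [0, -0.001, 0], "twist": -0.24, "claw": 1}, {"delta_pos": [0, -0.001, 0], "twist": -0.32, "claw": 1}, {"delta_pos": [0, -0.001, 0], "twist": -0.32, "claw": 1}]}}

```text
time: 8.85
position: [0.5573, -0.0801, 0.1059]
eef_rot: [3.14, -0.002, 0.448]
wrist_force: [6.2, 1.2, -3.1]
opening: 0.0116
grip_force: 32.5
```

Z fell and the upward force vanished: off the lead-in. Following it down onto the thread.

Emit:
{"op": "send_rows", "data": {"motion": [{"delta_pos": [0, 0, 0.001], "twist": -0.05, "claw": 1}, {"delta_pos": [0, 0, 0.002], "twist": -0.1, "claw": 1}, {"delta_pos": [0, 0, 0.003], "twist": -0.1, "claw": 1}, {"delta_pos": [0, 0, 0.004], "twist": -0.1, "claw": 1}, {"delta_pos": [0, 0, 0.004], "twist": -0.1, "claw": 1}, {"delta_pos": [0, 0, 0.004], "twist": -0.1, "claw": 1}]}}

```text
time: 9.35
position: [0.5573, -0.08, 0.103]
eef_rot: [3.14, -0.002, 0.543]
wrist_force: [1.3, 2.7, 9.3]
opening: 0.0112
grip_force: 34.4
```

Emit:
{"op": "send_rows", "data": {"motion": [{"delta_pos": [0, 0, 0], "twist": 0.1, "claw": 1}, {"delta_pos": [0, 0, 0], "twist": 0.2, "claw": 1}, {"delta_pos": [0, 0, 0], "twist": 0.3, "claw": 1}, {"delta_pos": [0, 0, 0.0005], "twist": 0.4, "claw": 1}, {"delta_pos": [0, 0, 0.0005], "twist": 0.5, "claw": 1}, {"delta_pos": [0, 0, 0.0005], "twist": 0.6, "claw": 1}, {"delta_pos": [0, 0, 0.0005], "twist": 0.7, "claw": 1}, {"delta_pos": [0, 0, 0.0005], "twist": 0.8, "claw": 1}]}}

```text
time: 10.02
position: [0.5575, -0.0811, 0.1023]
eef_rot: [3.14, -0.003, -0.262]
wrist_force: [2.4, -4.1, 4.4]
opening: 0.0114
grip_force: 33.7
```

```bash
python3 -c "
from h import *
S=manip.sense();print(S['position'],S['eef_rot'],S['wrist_force'],S['moment'],S['joint_positions'][5])"
```

```text
[ 0.55751238 -0.08106898  0.1022975 ] [ 3.14026122 -0.00336089 -0.26197666] [ 2.36759638 -4.113106    4.39103626] [-0.57733109 -0.31534619  0.06667368] 1.4814987283403946
```

Emit:
{"op": "send_rows", "data": {"motion": [{"delta_pos": [0, 0, 0.0001], "twist": 0.1, "claw": 1}, {"delta_pos": [0, 0, 0.0002], "twist": 0.2, "claw": 1}, {"delta_pos": [0, 0, 0.0003], "twist": 0.3, "claw": 1}, {"delta_pos": [0, 0, 0.0004], "twist": 0.4, "claw": 1}, {"delta_pos": [0, 0, 0.0005], "twist": 0.5, "claw": 1}, {"delta_pos": [0, 0, 0.0006], "twist": 0.6, "claw": 1}, {"delta_pos": [0, 0, 0.0007], "twist": 0.7, "claw": 1}, {"delta_pos": [0, 0, 0.0008], "twist": 0.8, "claw": 1}, {"delta_pos": [0, 0, 0.001], "twist": 0.9, "claw": 1}, {"delta_pos": [0, 0, 0.001], "twist": 1.0, "claw": 1}, {"delta_pos": [0, 0, 0.0012], "twist": 1.1, "claw": 1}, {"delta_pos": [0, 0, 0.0012], "twist": 1.15, "claw": 1}]}}

```text
time: 11.02
position: [0.5564, -0.0821, 0.1011]
eef_rot: [3.141, -0.004, -1.412]
wrist_force: [-5.2, -9.8, 8.6]
opening: 0.0115
grip_force: 34.3
```

Emit:
{"op": "send_rows", "data": {"motion": [{"delta_pos": [0, 0, 0], "twist": 0, "claw": 0.5}, {"delta_pos": [0, 0, 0], "twist": 0, "claw": 0}, {"delta_pos": [0, 0, 0], "twist": 0, "claw": 0}, {"delta_pos": [0, 0, 0], "twist": 0, "claw": 0}, {"delta_pos": [0, 0, 0], "twist": 0, "claw": 0}, {"delta_pos": [0, 0, 0], "twist": 0, "claw": 0}, {"delta_pos": [0, 0, 0], "twist": 0, "claw": 0}]}}

```text
time: 11.6
position: [0.5566, -0.08, 0.1]
eef_rot: [3.141, 0.0, -1.405]
wrist_force: [-0.7, -0.2, -0.4]
opening: 0.0856
grip_force: 0.0
```

Run:
```python
from h import *
w=wgrab();a=cv2.resize(w["img"],(560,420));f=manip.grab_frame("side")
b=cv2.resize(f["img"][130:240,220:280],(240,440),interpolation=cv2.INTER_CUBIC)
c=np.zeros((440,800,3),np.uint8);c[:420,:560]=a;c[:,560:]=b;cv2.imwrite("pics/w4.png",np.clip(c*1.5,0,255).astype(np.uint8))
print(manip.sense()["position"],manip.sense()["opening"])
```

```text
[ 0.55659355 -0.08009791  0.10000741] 0.08552524344230442
```

View pics/w4.png

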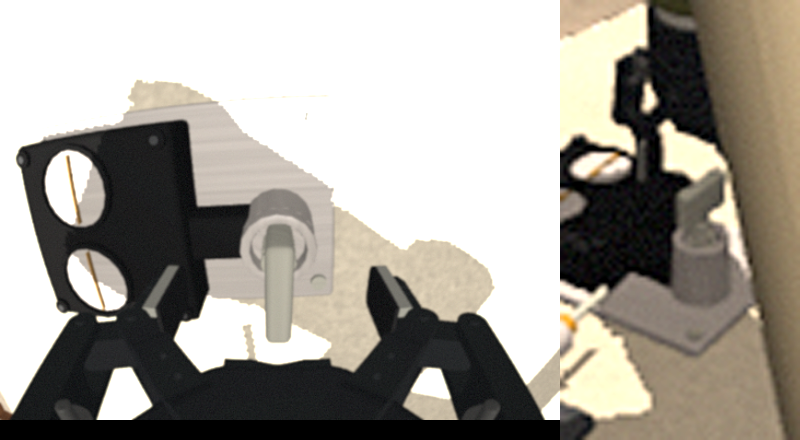

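The wing, at (279,285), is aligned between the open pads and sits lower in the boss. Swinging the hand back half a turn for the regrip.

Emit:
{"op": "send_rows", "data": {"motion": [{"delta_pos": [0, 0, 0], "twist": -0.12, "claw": 0}, {"delta_pos": [0, 0, 0], "twist": -0.24, "claw": 0}, {"delta_pos": [0, 0, 0], "twist": -0.36, "claw": 0}, {"delta_pos": [0, 0, 0], "twist": -0.48, "claw": 0}, {"delta_pos": [0, 0, 0], "twist": -0.6, "claw": 0}, {"delta_pos": [0, 0, 0], "twist": -0.72, "claw": 0}, {"delta_pos": [0, 0, 0], "twist": -0.84, "claw": 0}, {"delta_pos": [0, 0, 0], "twist": -0.96, "claw": 0}, {"delta_pos": [0, 0, 0], "twist": -1.08, "claw": 0}, {"delta_pos": [0, 0, 0], "twist": -1.2, "claw": 0}, {"delta_pos": [0, 0, 0], "twist": -1.32, "claw": 0}, {"delta_pos": [0, 0, 0], "twist": -1.44, "claw": 0}]}}

```text
time: 12.7
position: [0.5566, -0.0801, 0.1]
eef_rot: [-3.142, -0.0, 0.041]
wrist_force: [-0.8, -0.2, 0.3]
opening: 0.0851
grip_force: 0.0
```

Emit:
{"op": "send_rows", "data": {"motion": [{"delta_pos": [0, 0, 0], "twist": -0.12, "claw": 0}, {"delta_pos": [0, 0, 0], "twist": -0.24, "claw": 0}, {"delta_pos": [0, 0, 0], "twist": -0.36, "claw": 0}, {"delta_pos": [0, 0, 0], "twist": -0.48, "claw": 0}, {"delta_pos": [0, 0, 0], "twist": -0.6, "claw": 0}, {"delta_pos": [0, 0, 0], "twist": -0.72, "claw": 0}, {"delta_pos": [0, 0, 0], "twist": -0.84, "claw": 0}, {"delta_pos": [0, 0, 0], "twist": -0.96, "claw": 0}, {"delta_pos": [0, 0, 0], "twist": -1.08, "claw": 0}, {"delta_pos": [0, 0, 0], "twist": -1.2, "claw": 0}, {"delta_pos": [0, 0, 0], "twist": -1.32, "claw": 0}, {"delta_pos": [0, 0, 0], "twist": -1.44, "claw": 0}]}}

```text
time: 13.7
position: [0.5566, -0.0801, 0.1001]
eef_rot: [3.142, 0.0, 1.481]
wrist_force: [0.1, -0.1, 0.2]
opening: 0.0859
grip_force: 0.0
```

Emit:
{"op": "send_rows", "data": {"motion": [{"delta_pos": [0, 0, 0], "twist": -0.12, "claw": 0}, {"delta_pos": [0, 0, 0], "twist": -0.24, "claw": 0}, {"delta_pos": [0, 0, 0], "twist": -0.26, "claw": 0}, {"delta_pos": [0, 0, 0], "twist": -0.26, "claw": 0}]}}

```text
time: 14.03
position: [0.5566, -0.0801, 0.1]
eef_rot: [-3.142, -0.0, 1.733]
wrist_force: [0.2, -0.3, 0.7]
opening: 0.0856
grip_force: 0.0
```

Emit:
{"op": "send_rows", "data": {"motion": [{"delta_pos": [0, 0, 0], "twist": 0, "claw": 0.5}, {"delta_pos": [0, 0, 0], "twist": 0, "claw": 0.8}, {"delta_pos": [0, 0, 0], "twist": 0, "claw": 1}, {"delta_pos": [0, 0, 0], "twist": 0, "claw": 1}, {"delta_pos": [0, 0, 0], "twist": 0, "claw": 1}, {"delta_pos": [0, 0, 0], "twist": 0, "claw": 1}, {"delta_pos": [0, 0, 0], "twist": 0, "claw": 1}, {"delta_pos": [0, 0, 0], "twist": 0, "claw": 1}, {"delta_pos": [0, 0, 0], "twist": 0, "claw": 1}]}}

```text
time: 14.78
position: [0.5561, -0.0802, 0.1001]
eef_rot: [-3.14, -0.0, 1.735]
wrist_force: [-6.1, -0.3, 2.9]
opening: 0.0113
grip_force: 33.0
```

Emit:
{"op": "send_rows", "data": {"motion": [{"delta_pos": [0, 0, 0.0001], "twist": 0.1, "claw": 1}, {"delta_pos": [0, 0, 0.0002], "twist": 0.2, "claw": 1}, {"delta_pos": [0, 0, 0.0003], "twist": 0.3, "claw": 1}, {"delta_pos": [0, 0, 0.0004], "twist": 0.4, "claw": 1}, {"delta_pos": [0, 0, 0.0005], "twist": 0.5, "claw": 1}, {"delta_pos": [0, 0, 0.0006], "twist": 0.6, "claw": 1}, {"delta_pos": [0, 0, 0.0007], "twist": 0.7, "claw": 1}, {"delta_pos": [0, 0, 0.0008], "twist": 0.8, "claw": 1}, {"delta_pos": [0, 0, 0.0009], "twist": 0.9, "claw": 1}, {"delta_pos": [0, 0, 0.001], "twist": 1.0, "claw": 1}, {"delta_pos": [0, 0, 0.001], "twist": 1.0, "claw": 1}]}}

```text
time: 15.7
position: [0.5566, -0.0804, 0.0991]
eef_rot: [3.141, 0.0, 0.731]
wrist_force: [-2.7, -1.7, 1.6]
opening: 0.0112
grip_force: 32.8
```

Following well. Continuing forward.

Emit:
{"op": "send_rows", "data": {"motion": [{"delta_pos": [0, 0, 0.0001], "twist": 0.1, "claw": 1}, {"delta_pos": [0, 0, 0.0002], "twist": 0.2, "claw": 1}, {"delta_pos": [0, 0, 0.0003], "twist": 0.3, "claw": 1}, {"delta_pos": [0, 0, 0.0004], "twist": 0.4, "claw": 1}, {"delta_pos": [0, 0, 0.0005], "twist": 0.5, "claw": 1}, {"delta_pos": [0, 0, 0.0006], "twist": 0.6, "claw": 1}, {"delta_pos": [0, 0, 0.0007], "twist": 0.7, "claw": 1}, {"delta_pos": [0, 0, 0.0008], "twist": 0.8, "claw": 1}, {"delta_pos": [0, 0, 0.0009], "twist": 0.9, "claw": 1}, {"delta_pos": [0, 0, 0.001], "twist": 1.0, "claw": 1}, {"delta_pos": [0, 0, 0.001], "twist": 1.0, "claw": 1}]}}

```text
time: 16.62
position: [0.5567, -0.0809, 0.0982]
eef_rot: [3.14, -0.001, -0.267]
wrist_force: [-2.5, -4.3, 1.2]
opening: 0.0118
grip_force: 32.8
```

Emit:
{"op": "send_rows", "data": {"motion": [{"delta_pos": [0, 0, 0.0001], "twist": 0.1, "claw": 1}, {"delta_pos": [0, 0, 0.0002], "twist": 0.2, "claw": 1}, {"delta_pos": [0, 0, 0.0003], "twist": 0.3, "claw": 1}, {"delta_pos": [0, 0, 0.0004], "twist": 0.4, "claw": 1}, {"delta_pos": [0, 0, 0.0005], "twist": 0.5, "claw": 1}, {"delta_pos": [0, 0, 0.0006], "twist": 0.6, "claw": 1}, {"delta_pos": [0, 0, 0.0007], "twist": 0.7, "claw": 1}, {"delta_pos": [0, 0, 0.0008], "twist": 0.8, "claw": 1}, {"delta_pos": [0, 0, 0.0009], "twist": 0.9, "claw": 1}, {"delta_pos": [0, 0, 0.001], "twist": 1.0, "claw": 1}, {"delta_pos": [0, 0, 0.0011], "twist": 1.1, "claw": 1}, {"delta_pos": [0, 0, 0.0011], "twist": 1.14, "claw": 1}]}}

```text
time: 17.62
position: [0.5562, -0.0812, 0.0971]
eef_rot: [3.14, -0.002, -1.407]
wrist_force: [-6.3, -6.6, 2.7]
opening: 0.0111
grip_force: 33.0
```

Emit:
{"op": "send_rows", "data": {"motion": [{"delta_pos": [0, 0, 0], "twist": 0, "claw": 0.5}, {"delta_pos": [0, 0, 0], "twist": 0, "claw": 0}, {"delta_pos": [0, 0, 0], "twist": 0, "claw": 0}, {"delta_pos": [0, 0, 0], "twist": 0, "claw": 0}, {"delta_pos": [0, 0, 0], "twist": 0, "claw": 0}, {"delta_pos": [0, 0, 0], "twist": 0, "claw": 0}, {"delta_pos": [0, 0, 0], "twist": 0, "claw": 0}]}}

```text
time: 18.2
position: [0.5567, -0.0801, 0.0969]
eef_rot: [-3.141, 0.0, -1.405]
wrist_force: [0.3, -0.0, -0.8]
opening: 0.085
grip_force: 0.0
```

Emit:
{"op": "send_rows", "data": {"motion": [{"delta_pos": [0, 0, 0], "twist": -0.12, "claw": 0}, {"delta_pos": [0, 0, 0], "twist": -0.24, "claw": 0}, {"delta_pos": [0, 0, 0], "twist": -0.36, "claw": 0}, {"delta_pos": [0, 0, 0], "twist": -0.48, "claw": 0}, {"delta_pos": [0, 0, 0], "twist": -0.6, "claw": 0}, {"delta_pos": [0, 0, 0], "twist": -0.72, "claw": 0}, {"delta_pos": [0, 0, 0], "twist": -0.84, "claw": 0}, {"delta_pos": [0, 0, 0], "twist": -0.96, "claw": 0}, {"delta_pos": [0, 0, 0], "twist": -1.08, "claw": 0}, {"delta_pos": [0, 0, 0], "twist": -1.2, "claw": 0}, {"delta_pos": [0, 0, 0], "twist": -1.32, "claw": 0}, {"delta_pos": [0, 0, 0], "twist": -1.44, "claw": 0}]}}

```text
time: 19.2
position: [0.5566, -0.0801, 0.097]
eef_rot: [-3.142, -0.0, 0.041]
wrist_force: [-0.4, -0.4, -0.1]
opening: 0.0854
grip_force: 0.0
```

Emit:
{"op": "send_rows", "data": {"motion": [{"delta_pos": [0, 0, 0], "twist": -0.12, "claw": 0}, {"delta_pos": [0, 0, 0], "twist": -0.24, "claw": 0}, {"delta_pos": [0, 0, 0], "twist": -0.36, "claw": 0}, {"delta_pos": [0, 0, 0], "twist": -0.48, "claw": 0}, {"delta_pos": [0, 0, 0], "twist": -0.6, "claw": 0}, {"delta_pos": [0, 0, 0], "twist": -0.72, "claw": 0}, {"delta_pos": [0, 0, 0], "twist": -0.84, "claw": 0}, {"delta_pos": [0, 0, 0], "twist": -0.96, "claw": 0}, {"delta_pos": [0, 0, 0], "twist": -1.08, "claw": 0}, {"delta_pos": [0, 0, 0], "twist": -1.2, "claw": 0}, {"delta_pos": [0, 0, 0], "twist": -1.32, "claw": 0}, {"delta_pos": [0, 0, 0], "twist": -1.44, "claw": 0}]}}

```text
time: 20.2
position: [0.5566, -0.0801, 0.0969]
eef_rot: [3.142, -0.0, 1.481]
wrist_force: [-0.5, -1.1, -1.3]
opening: 0.0855
grip_force: 0.0
```

Emit:
{"op": "send_rows", "data": {"motion": [{"delta_pos": [0, 0, 0], "twist": -0.12, "claw": 0}, {"delta_pos": [0, 0, 0], "twist": -0.24, "claw": 0}, {"delta_pos": [0, 0, 0], "twist": -0.26, "claw": 0}, {"delta_pos": [0, 0, 0], "twist": -0.26, "claw": 0.5}, {"delta_pos": [0, 0, 0], "twist": -0.26, "claw": 0.8}, {"delta_pos": [0, 0, 0], "twist": -0.26, "claw": 1}, {"delta_pos": [0, 0, 0], "twist": -0.26, "claw": 1}, {"delta_pos": [0, 0, 0], "twist": -0.26, "claw": 1}, {"delta_pos": [0, 0, 0], "twist": -0.26, "claw": 1}, {"delta_pos": [0, 0, 0], "twist": -0.26, "claw": 1}, {"delta_pos": [0, 0, 0], "twist": -0.26, "claw": 1}, {"delta_pos": [0, 0, 0], "twist": -0.26, "claw": 1}]}}

```text
time: 21.2
position: [0.5562, -0.0802, 0.097]
eef_rot: [-3.14, -0.0, 1.735]
wrist_force: [-5.4, -0.9, 2.2]
opening: 0.0116
grip_force: 33.1
```

Emit:
{"op": "send_rows", "data": {"motion": [{"delta_pos": [0, 0, 0.0001], "twist": 0.1, "claw": 1}, {"delta_pos": [0, 0, 0.0002], "twist": 0.2, "claw": 1}, {"delta_pos": [0, 0, 0.0003], "twist": 0.3, "claw": 1}, {"delta_pos": [0, 0, 0.0004], "twist": 0.4, "claw": 1}, {"delta_pos": [0, 0, 0.0005], "twist": 0.5, "claw": 1}, {"delta_pos": [0, 0, 0.0006], "twist": 0.6, "claw": 1}, {"delta_pos": [0, 0, 0.0007], "twist": 0.7, "claw": 1}, {"delta_pos": [0, 0, 0.0008], "twist": 0.8, "claw": 1}, {"delta_pos": [0, 0, 0.0009], "twist": 0.9, "claw": 1}, {"delta_pos": [0, 0, 0.001], "twist": 1.0, "claw": 1}, {"delta_pos": [0, 0, 0.0011], "twist": 1.1, "claw": 1}, {"delta_pos": [0, 0, 0.0012], "twist": 1.2, "claw": 1}]}}

```text
time: 22.2
position: [0.5566, -0.0805, 0.0959]
eef_rot: [3.141, 0.0, 0.53]
wrist_force: [-2.1, -3.2, 2.3]
opening: 0.0115
grip_force: 32.8
```

Emit:
{"op": "send_rows", "data": {"motion": [{"delta_pos": [0, 0, 0.0001], "twist": 0.1, "claw": 1}, {"delta_pos": [0, 0, 0.0001], "twist": 0.15, "claw": 1}, {"delta_pos": [0, 0, 0.0001], "twist": 0.15, "claw": 1}, {"delta_pos": [0, 0, 0.0001], "twist": 0.15, "claw": 1}, {"delta_pos": [0, 0, 0.0001], "twist": 0.15, "claw": 1}, {"delta_pos": [0, 0, 0.0001], "twist": 0.15, "claw": 1}]}}

```text
time: 22.7
position: [0.5567, -0.0805, 0.0957]
eef_rot: [3.141, 0.0, 0.386]
wrist_force: [-2.1, -4.6, 1.9]
opening: 0.0114
grip_force: 32.8
```

Run:
```python
from h import *
f=manip.grab_frame("side");w=wgrab();S=manip.sense();print(S["time"],S["position"],S["eef_rot"],S["wrist_force"],S["moment"],S["grip_force"])
a=cv2.resize(w["img"],(400,300)); b=cv2.resize(f["img"][130:240,200:300],(400,440),interpolation=cv2.INTER_CUBIC)
c=np.zeros((440,800,3),np.uint8); c[:300,:400]=a; c[:,400:]=b
cv2.imwrite("pics/end.png",np.clip(c*1.5,0,255).astype(np.uint8))
```

```text
22.8 [ 0.55665044 -0.08052126  0.09572362] [3.14084682e+00 8.47270679e-05 3.85980639e-01] [-2.38087084 -4.95228993  1.55468023] [-0.8412275   0.36709313 -0.04275036] 32.80178725719452
```

View pics/end.png

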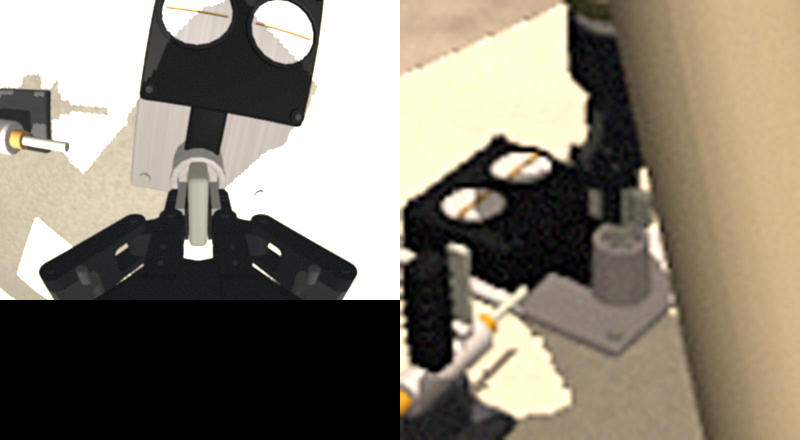

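The wing is gripped between the pads at (198,205) and the bolt sits low in the boss, so I'm handing in.

```bash
python3 -c "
from bench import manip
print(manip.close_job())"
```

```text
the job is handed in; nothing more can be done
None
```

I squeezed and released the air-gun trigger, turned the bolt back until it dropped onto the thread, then turned it forward about one full turn. I handed the job in at 22.8 s, still gripping the wing at about 33 N; the turn and depth (about 6.2 rad, 12 mm) are estimates from the arm's pose, and no verdict came back.

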